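# Press the gudgeon pin home at the piston packing bench

## Task

Take the stray brass-coloured piston off the press slide and stand it upright in the yellow tray. Then slide the carriage with the clamped piston under the ram, fully against its stop, and pump the red-handled lever through full strokes until the brass pin is flush with the top of that piston, finally letting the lever come all the way up again. Move the ram and the pin with the pump only, never with the fingers, and leave the other things on the bench where they are.

Things in the scene. Friction and masses are not known exactly. Their poses are not given: they have to be found in the camera images.
- press: Fixed blue hand-pumped bench press. Origin on the table under the ram axis; +y: along the slide away from the ram, +x: to the rear column. mm: bed x -55..55, y -60..300, top z 20 (two 3 mm guide strips at x +-48). Head block x -30..90, y -40..22, z 175..275. Column x 85..145, y -40..22, z to 280. Pump block x 35..85, y -63..-37, z 130..200. Red stop y -60..-48, z 20..50.
- carriage (a joint): Steel carriage on the bed, 0 to 0.225 m, grows towards the ram (press -y); 0.225 = against the stop, the pin under the ram. Stays where left, 4 N friction. Its centre is at press y = 225 mm minus this value. Block 80 mm (x) x 90 mm (y), top z 40 mm, with a clamped aluminium piston, 60 mm diameter, 55 mm long, lying along press x, its top at z 105 mm.
- post_grip (a point): Grip point of the carriage's red upright post: 18 mm diameter, from z 34 mm to z 100 mm, the point on its axis at z 82 mm; 100 mm outboard (press +y) of the carriage's centre and pin. The axes are those of the press.
- pin_depth (a joint): How far the pin is pushed in, m: 0 at the start (26 mm proud), 0.026 = flush with the top of the clamped piston, 0.027 the end of its travel. Needs about 15 N of press force; it does not come back.
- pin: Brass gudgeon pin, upright, 18 mm diameter, 50 mm long; origin at the centre of its top face (z 131 mm at the start, 105 mm when flush), at the carriage's centre.
- ram_travel (a joint): How far the ram has come down, m; at 0 its nose is 8 mm above the height of the pin's top. Ratcheting pump: each full lever stroke drives it 8 mm (the first 10 mm), the return leaves it there; four full strokes bring the pin flush, more do nothing. The next step catches only after a stroke of at least about 85 % of the swing, let fully back up.
- ram: Steel ram with a 16 mm diameter nose, origin at the centre of the nose's lower face.
- pump_lever (a joint): Pump lever, rad: 0 = up (45 degrees above level, where its spring returns it), 0.9 = fully down (about 7 degrees below level). A stroke is down to 0.9 and back up to 0. Pushing down at the handle takes 3 to 8 N for the spring and about 2 N more while pressing.
- lever_hinge (a point): Fixed point on the lever's hinge axis, in the plane of the handle's grip point. The axes are those of the press; the hinge axis is its y. The grip point circles it at 200 mm radius, on the press's -x side: 141 mm in -x and 141 mm up at value 0.
- lever_grip (a point): Middle of the free part of the red cross handle: a bar 16 mm thick, running along the press's y; at the start about 291 mm above the table. The bar's free length is 28 mm to the outer end (press -y) and 35 mm to the 14 mm thick lever arm (press +y), which runs from there to the hinge.
- stray_piston: Brass-coloured piston, standing on the press bed between the carriage and the ram: 60 mm diameter, 55 mm tall, 0.25 kg; origin at the centre of its underside, z up.
- tray: Fixed yellow open tray, 130 x 130 x 40 mm, walls and floor 5 mm; origin at the centre of its underside.
- tray_in (a point): Centre of the tray's inner floor, axes along its sides; inside 120 x 120 mm, rim 35 mm above.
- carton: Bystander: closed white, blue and red carton, 85 x 85 x 100 mm; origin at the centre of its underside
- piston_a: Bystander: bare aluminium piston standing upright, 60 mm diameter, 55 mm tall; origin at the centre of its underside
- piston_b: Bystander: bare aluminium piston standing upright, 60 mm diameter, 55 mm tall; origin at the centre of its underside
- ring_stack: Bystander: dark stack of piston rings, 68 mm outside diameter, 30 mm tall; origin at the centre of its underside
- oil_can: Bystander: green can, 52 mm diameter, 85 mm tall; origin at the centre of its underside
- pin_jar: Bystander: amber jar, 52 mm diameter, 80 mm tall; origin at the centre of its underside
- wrench: Bystander: spanner lying flat, 150 mm long; origin at its middle
Mind the look-alikes: they are no part of the job. What is shaped like the stray_piston but blue or pink is not meant. Of the things that look like the tray, take the one that is farthest to the robot's left at the start.

How it is judged:
By the outcome, as a careful person would: the job done as asked, in the order asked, and still so for the second after the job is handed in, with the robot touching nothing.
It also fails if it takes over 72 s, if anything falls off the work surface, if the arm or the gripper's body presses on something with over 40 N, if the wrist force passes 120 N, or if a joint passes its speed limit or range.

## Robot

A 7-joint arm with a two-finger parallel gripper is mounted at the origin on the work surface. World frame = base frame: x ahead of the robot, y to its left, z up, the work surface at z = 0. Lengths are in m, angles in degrees, forces in N, time in s.
With the tool pointing down it reaches from about 0.425 to 0.875 m from the base axis. Payload 4.7 kg.
Tool frame: the origin (TCP) lies between the finger pads; the fingertips stand 19 mm ahead of it and the grasp point (between the pads) is the TCP; x points along the fingers, z is the direction in which the jaws open and shut, and the axes are right-handed (so a half turn about x gives the same grasp; the last joint's range is limited). The gripper opens to 87 mm and grips with 3 to 60 N. Pads are 19 mm wide; open, the fingers measure 117 mm over their backs; the gripper's body (75 mm by 190 mm) begins 51 mm behind the grasp point.
Start: joints at [-70.64, 18.392, -4.016, 83.108, 1.295, 78.541, -3.26], TCP at [0.207, 0.616, 0.242] pointing down, gripper open.
Joint ranges: [-163.93, 163.93], [-17.29, 119.83], [-79.2, 71.16], [3.27, 140.29], [-89.18, 269.18], [5.43, 117.66], [-154.24, 154.24]. Speed limits (degrees/s): [147.25, 147.25, 180, 180, 180, 180, 180].

## Interface

Orientations are given as [roll, pitch, yaw] about the fixed x, y, z axes, in that order (R = Rz(yaw) Ry(pitch) Rx(roll)).
In Python, from cell import monitor, read_camera, camera_model, env, regions_of gives the robot as it stands. The module is installed in compiled form; this text tells all that it offers.
- The arm moves only by the tool step_arm, never from a script. Its argument "deltas" is a list of rows, each a list of 5 numbers: the gripper's target within -1 to 1 (fully open at 1, half-way at 0, shut at -1), then the shift along the tool's x, y, z in m, then the turn about the tool's x in degrees. A call has 1 to 12 rows; each row is the pose to reach, as a shift and turn from the pose commanded when the call began, along the tool's axes at that moment; what a row does not reach only later rows make up. A row lasts 1/8 s, in which the tool goes at most 62.5 mm and 10.7 degrees, less where a joint would pass 70% of its speed; a pose out of reach is approached as far as the arm can. A call with a gripper value outside its range is refused whole. The fingers move at their own pace and stop on an object; "newtons" is the grip in N (left out, the last holds). Time passes only in rows, so rows that repeat a pose let the fingers close. It gives the time, the measured TCP pose, the force and the opening at its end, in the units of the state.
- monitor.get_obs(): the state, without advancing time (a new reading comes with each control period).
- read_camera(name): name is "scene" or "top"; returns (picture, depth): 480x640x3 uint8, red, green, blue; 480x640 float32, m along the optical axis (not along the pixel's ray), 0 where there is no reading.
- camera_model(name): a dict with "fx", "fy", "cx", "cy" (pixels), "k1" (the pictures are not rectified: a ray, as slopes to the right and down, at radius r is drawn at 1 + k1 r^2 times it, then the intrinsics apply), "xyz" and "attitude" of the camera in the world. Camera axes: x right, y down, z forward; pixel columns grow to the right and rows downward; lengths in m; the calibration is good to about 2 mm. A picture is of the moment at which its call begins. camera_model takes no time and is no camera call.
- env.sign_off(): hands the job in, once; it reports no verdict.
Trained networks look in the newest picture that a camera, given by its name, has taken for a name from the list of things; names that differ only in an ending like _2 or _b are one class to them, and where a whole thing is asked for, a point or a joint stands for the part that bears it (a point fixed in the world has none). Each returns a list of dicts, best first, with "p" (0 to 1); they miss things now and then, are a little off and sometimes report something else, mostly with a low value. They report only what shows in the picture. A call takes as long as a camera call. They do not tell look-alikes from the thing itself.
- regions_of(camera, thing): "pixels" (480x640 bool, what is visible of it) and "pixel" ([column, row] in pixels, amid what is visible of it).
The state is a dict: "time_s": time; "qpos": joint angles; "joint_velocities": joint speeds; "effort": joint torques, N m; "tool_pos": TCP position; "tool_rot": TCP orientation; "force": force on the tool from outside, world axes, zero at the start; "wrist_torque": the same for the moment, N m; "grip_width": finger opening in m.
Only numpy, scipy, OpenCV 4.12 (cv2) and the standard library are available. Lean on these libraries where they do the work, as an engineer would, in place of code of your own. Each camera call takes 0.05 s, during which the arm holds its last target. There are 200 camera calls.

## Working session

There is one attempt and no reset: what is moved stays moved. The work goes in short steps, Python scripts to look and compute and a tool call to move; the robot and the scene stay as the last step left them, time stands still between calls to the robot, and variables do not carry over. Pictures are saved under pics/ and viewed, about 8 in all and at most 12, crops included, and the job is handed in when it is done.

Besides the shell and the picture viewer there is one more tool, called after "Call:" as name(argument=value, ...) on one line, values as JSON. step_arm: Moves the arm, as the interface text tells. Its arguments: {"type":"object","properties":{"deltas":{"type":"array"},"newtons":{"type":"number"}},"required":["deltas"]}

```bash
mkdir -p pics; cat > h.py <<'E'
import numpy as np, cv2
from cell import monitor, read_camera, camera_model, env, regions_of
from scipy.spatial.transform import Rotation as Ro
def att(m):
    a=np.array(m["attitude"],float)
    return a if a.shape==(3,3) else (Ro.from_euler('xyz',a,degrees=True).as_matrix() if a.size==3 else Ro.from_quat(a).as_matrix())
def cloud(cam,depth):
    m=camera_model(cam);K=np.array([[m['fx'],0,m['cx']],[0,m['fy'],m['cy']],[0,0,1]],float)
    v,u=np.mgrid[0:480,0:640]
    p=cv2.undistortPoints(np.stack([u.ravel(),v.ravel()],1).astype(np.float64)[:,None],K,np.array([m['k1'],0,0,0,0.]))[:,0]
    c=np.c_[p,np.ones(len(p))]*depth.reshape(-1,1)
    return (c@att(m).T+np.array(m['xyz'])).reshape(480,640,3)
def project(cam,P):
    m=camera_model(cam);K=np.array([[m['fx'],0,m['cx']],[0,m['fy'],m['cy']],[0,0,1]],float)
    c=(np.atleast_2d(P)-np.array(m['xyz']))@att(m); s=c[:,:2]/c[:,2:]
    s=s*(1+m['k1']*(s**2).sum(1,keepdims=True))
    return s*[m['fx'],m['fy']]+[m['cx'],m['cy']]
E
python3 - <<'E'
from h import *
print(monitor.get_obs())
for c in("scene","top"):
    print(camera_model(c))
    im,d=read_camera(c); cv2.imwrite(f"pics/{c}0.png",im[:,:,::-1]); P=cloud(c,d); np.save(f"{c}0.npy",P)
    for t in["press","carriage","post_grip","pin","lever_grip","stray_piston","tray","ram"]:
        for r in regions_of(c,t)[:5]:
            q=P[r["pixels"]&(d>0)]
            if len(q): print(c,t,round(r["p"],2),np.round(r["pixel"]),len(q),"med",np.median(q,0).round(3),"min",np.percentile(q,3,axis=0).round(3),"max",np.percentile(q,97,axis=0).round(3))
E
```

```text
{'time_s': 0.0, 'qpos': array([-70.63739569,  18.43819689,  -4.01537279,  83.17670416,
         1.29448994,  78.54094506,  -3.26083084]), 'joint_velocities': array([ 0.04095384, -0.03502834, -0.13391945, -0.09556811, -0.09489409,
        0.08023555, -0.07997584]), 'effort': array([-1.22933570e-04, -4.91300440e+01, -4.03965265e-01, -3.12520838e+01,
       -6.39312551e-02,  4.39739751e-02,  2.06351515e-04]), 'tool_pos': array([0.20671288, 0.61569193, 0.24045545]), 'tool_rot': array([-177.18913069,   89.88923822, -105.74302877]), 'force': array([ 0.53532658, -0.05077144, -1.25860719]), 'wrist_torque': array([-0.00338668, -0.00925205, -0.05217456]), 'grip_width': 0.08682914294829232}
{'fx': 489.5328316406724, 'fy': 489.5328316406724, 'cx': 332.50617315182336, 'cy': 227.33550874089406, 'k1': -0.026105586422881348, 'xyz': array([1.04167059, 0.46828751, 1.02178884]), 'attitude': array([-138.23060834,    0.8005116 ,  136.30517079])}
scene carriage 0.9 [419. 329.] 2103 med [0.529 0.185 0.057] min [0.481 0.133 0.028] max [0.566 0.267 0.122]
scene carriage 0.16 [300. 199.] 672 med [ 0.579 -0.12
[... 2182 characters left out ...]
] max [ 0.855 -0.051  0.059]
top stray_piston 0.65 [265. 239.] 489 med [0.561 0.059 0.074] min [0.537 0.033 0.033] max [0.591 0.085 0.079]
top stray_piston 0.65 [241. 170.] 458 med [0.759 0.125 0.053] min [0.737 0.1   0.013] max [0.79  0.151 0.06 ]
top stray_piston 0.33 [308. 288.] 1251 med [ 0.416 -0.044  0.099] min [ 0.373 -0.087  0.03 ] max [0.461 0.001 0.104]
top tray 0.94 [420. 263.] 2599 med [ 0.509 -0.353  0.005] min [ 0.44  -0.422 -0.002] max [ 0.575 -0.282  0.041]
top tray 0.58 [462. 356.] 2815 med [ 0.252 -0.444  0.005] min [ 0.182 -0.511 -0.002] max [ 0.323 -0.371  0.041]
top ram 0.51 [422. 260.] 2551 med [ 0.509 -0.353  0.005] min [ 0.44  -0.421 -0.001] max [ 0.576 -0.281  0.041]
```

View pics/scene0.png

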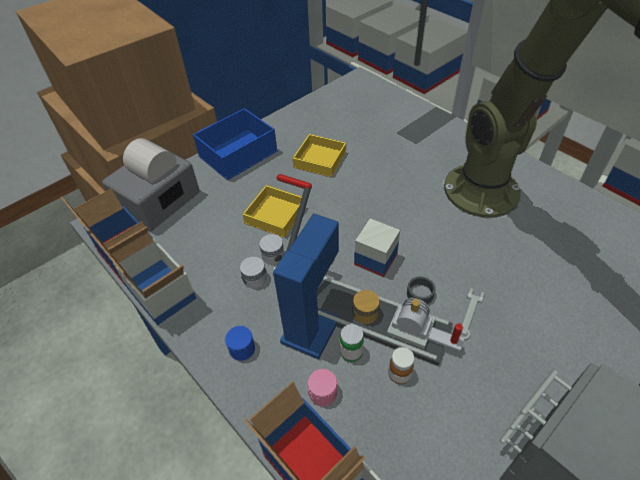

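View pics/top0.png

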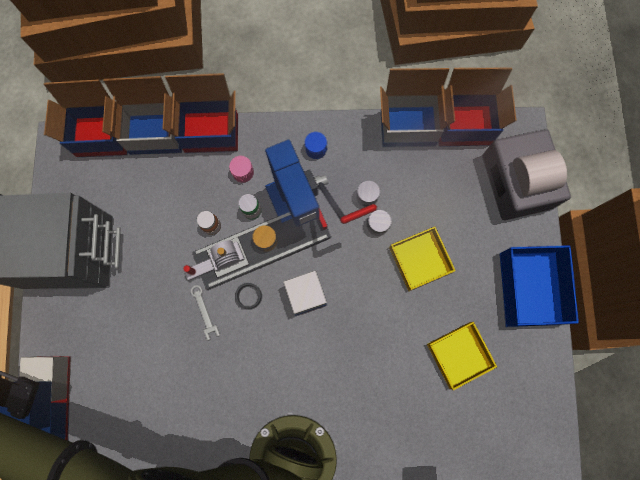

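```bash
cat >> h.py <<'E'
def plan(target,yaw=None):
    """target world xyz; yaw = world heading (deg) of jaw axis (mod 180). prints deltas"""
    o=monitor.get_obs(); R=Ro.from_euler('xyz',o['tool_rot'],degrees=True).as_matrix()
    d=R.T@(np.array(target)-o['tool_pos']); t=0
    z=R[:,2]; cur=np.degrees(np.arctan2(z[1],z[0]))
    if yaw is not None: t=-((yaw-cur+90)%180-90)*np.sign(-R[2,0])  # tool x down: positive turn = negative yaw
    print("delta xyz",d.round(4),"turn",round(t,1),"jaw now",round(cur,1),"q7",o['qpos'][6].round(1))
E
python3 - <<'E'
from h import *
o=[]
for c in("scene","top"):
    P=np.load(f"{c}0.npy"); im=cv2.imread(f"pics/{c}0.png"); h=cv2.cvtColor(im,cv2.COLOR_BGR2HSV).astype(int)
    H,S,V=h[...,0],h[...,1],h[...,2]
    X,Y,Z=P[...,0],P[...,1],P[...,2]
    red=((H<8)|(H>172))&(S>150)
    zone=(X>.35)&(X<.75)&(Y>-.25)&(Y<.32)
    def show(n,m,rect=False):
        q=P[m]; print(c,n,len(q),"mean",q.mean(0).round(4),"min",q.min(0).round(3),"max",q.max(0).round(3))
        if rect: print("   rect",cv2.minAreaRect((q[:,:2]*1000).astype(np.float32)))
    blue=(H>100)&(H<125)&(S>100)
    show("head",blue&zone&(Z>.27)&(Z<.285),1)
    show("post",red&zone&(Y>.2)&(Z>.05));show("posttop",red&zone&(Y>.2)&(Z>.094))
    m=red&zone&(Z>.24); show("handle",m,1)
    show("handletop",red&zone&(Z>.293)); 
    br=(H>8)&(H<25)&(S>120)&zone
    show("stray top",br&(Z>.068)&(Z<.082)&(Y<.11),1)
    show("pintop",br&(Z>.12)&(Z<.14))
    show("carr top",(Z>.034)&(Z<.046)&(abs(X-.52)<.09)&(abs(Y-.17)<.09)&(S<60),1)
    show("tray rim",(Z>.034)&(Z<.046)&(abs(X-.51)<.1)&(abs(Y+.353)<.1),1)
    for n,x,y in(("can",.65,.1),("jar",.7,.2),("a",.68,-.2),("b",.62,-.24),("carton",.416,-.043)):
        m=(abs(X-x)<.06)&(abs(Y-y)<.06)&(Z>.05)&~blue&~red
        if m.sum(): show(n,m)
E
```

```text
scene head 2139 mean [ 0.6657 -0.0162  0.2762] min [ 0.57  -0.078  0.27 ] max [0.749 0.039 0.283]
   rect ((658.12646484375, -20.432106018066406), (175.552001953125, 62.12066650390625), 21.565982818603516)
scene post 107 mean [0.4897 0.2589 0.0833] min [0.478 0.251 0.051] max [0.495 0.266 0.103]
scene posttop 42 mean [0.4869 0.2576 0.0987] min [0.478 0.251 0.094] max [0.494 0.265 0.103]
scene handle 201 mean [ 0.5692 -0.1635  0.2967] min [ 0.55  -0.202  0.289] max [ 0.587 -0.126  0.303]
   rect ((568.1475830078125, -164.18307495117188), (13.567734718322754, 80.88031005859375), 21.936229705810547)
scene handletop 183 mean [ 0.5689 -0.1634  0.2973] min [ 0.55  -0.202  0.293] max [ 0.587 -0.126  0.303]
scene stray top 440 mean [0.5676 0.0633 0.0743] min [0.537 0.033 0.069] max [0.597 0.092 0.079]
   rect ((566.8377685546875, 63.255096435546875), (58.3292236328125, 55.23826599121094), 44.37571334838867)
scene pintop 57 mean [0.5245 0.1658 0.1282] min [0.516 0.157 0.12 ] max [0.531 0.174 0.133]
scene carr top 596 mean [0.5307 0.19   0.0382] min [0.471 0.085 0.034] max [0.608 0.259 0.046]

[... 1964 characters left out ...]
6953), 76.09663391113281)
top tray rim 367 mean [ 0.5092 -0.349   0.0386] min [ 0.425 -0.433  0.034] max [ 0.609 -0.253  0.046]
   rect ((537.0635986328125, -339.152587890625), (196.96559143066406, 132.64666748046875), 21.72257423400879)
top can 378 mean [0.6472 0.0981 0.0793] min [0.591 0.043 0.05 ] max [0.678 0.126 0.092]
top jar 30 mean [0.7518 0.1473 0.0551] min [0.74  0.141 0.051] max [0.76  0.156 0.062]
top a 443 mean [ 0.6754 -0.2172  0.0543] min [ 0.62  -0.259  0.05 ] max [ 0.715 -0.184  0.061]
top b 522 mean [ 0.6218 -0.231   0.0598] min [ 0.563 -0.269  0.05 ] max [ 0.68  -0.18   0.295]
top carton 1217 mean [ 0.4168 -0.043   0.098 ] min [ 0.365 -0.094  0.051] max [0.471 0.009 0.107]
```

```bash
python3 - <<'E'
from h import *
plan([.567,.0625,.20],31.8); plan([.567,.0625,.062],31.8)
E
```

```text
delta xyz [ 0.0416 -0.5176 -0.4104] turn 39.7 jaw now 71.5 q7 -3.3
delta xyz [ 0.1796 -0.5176 -0.4104] turn 39.7 jaw now 71.5 q7 -3.3
```

Call:
step_arm(deltas=[[0.75,0.04,-0.05,-0.04,10],[0.75,0.04,-0.1,-0.08,20],[0.75,0.04,-0.15,-0.12,30],[0.75,0.04,-0.2,-0.16,39.7],[0.75,0.04,-0.25,-0.2,39.7],[0.75,0.04,-0.3,-0.24,39.7],[0.75,0.04,-0.35,-0.275,39.7],[0.75,0.04,-0.395,-0.313,39.7],[0.75,0.04,-0.435,-0.345,39.7],[0.75,0.04,-0.47,-0.373,39.7],[0.75,0.04,-0.5,-0.396,39.7],[0.75,0.04,-0.5176,-0.4104,39.7]])

```text
time_s: 2.4
tool_pos: [0.568, 0.0601, 0.2018]
tool_rot: [-63.4, 89.9, -31.8]
force: [1.1, -0.2, -0.1]
grip_width: 0.0759
```

```bash
python3 - <<'E'
from h import *
plan([.567,.0625,.20],31.8);plan([.567,.0625,.062],31.8)
im,d=read_camera("scene"); cv2.imwrite("pics/s1.png",cv2.resize(im[200:400,260:500,::-1],None,fx=3,fy=3))
print(monitor.get_obs()['tool_pos'],monitor.get_obs()['time_s'])
E
```

```text
delta xyz [0.0018 0.0026 0.0005] turn -0.2 jaw now 31.6 q7 27.3
delta xyz [0.1398 0.0027 0.0004] turn -0.2 jaw now 31.6 q7 27.3
[0.5690293 0.0572321 0.2018529] 2.45
```

View pics/s1.png

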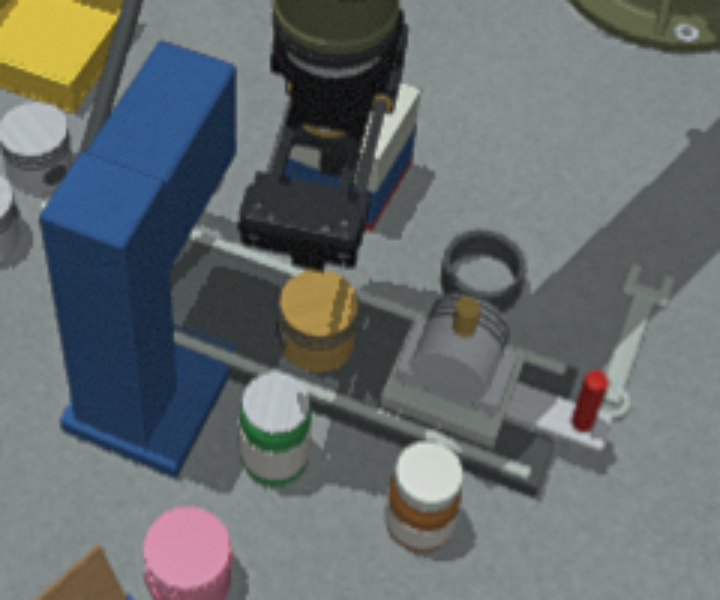

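Call:
step_arm(deltas=[[0.75,0.04,0.001,0,0],[0.75,0.08,0.001,0,0],[0.75,0.12,0.001,0,0],[0.75,0.14,0.001,0,0],[0.75,0.14,0.001,0,0],[-0.3,0.14,0.001,0,0],[-0.3,0.14,0.001,0,0],[-0.3,0.14,0.001,0,0],[-0.3,0.14,0.001,0,0],[-0.3,0.14,0.001,0,0]], newtons=25)

```text
time_s: 3.7
tool_pos: [0.5669, 0.0634, 0.0628]
tool_rot: [-0.1, 89.9, 31.6]
force: [-1.1, 0.3, 6.1]
grip_width: 0.0595
```

```bash
python3 - <<'E'
from h import *
for p in([.567,.0625,.25],[.46,.0,.27],[.43,-.17,.27],[.508,-.351,.2],[.508,-.351,.046]): plan(p,66.8)
print(monitor.get_obs()['tool_pos'])
E
```

```text
delta xyz [-0.1872 -0.0008 -0.0002] turn -35.0 jaw now 31.8 q7 30.7
delta xyz [-0.2073  0.0024 -0.124 ] turn -35.0 jaw now 31.8 q7 30.7
delta xyz [-0.2075 -0.1264 -0.239 ] turn -35.0 jaw now 31.8 q7 30.7
delta xyz [-0.1375 -0.3214 -0.268 ] turn -35.0 jaw now 31.8 q7 30.7
delta xyz [ 0.0165 -0.3214 -0.2682] turn -35.0 jaw now 31.8 q7 30.7
[0.56691791 0.0633948  0.06281781]
```

Call:
step_arm(deltas=[[-0.3,-0.03,0,0,0],[-0.3,-0.07,0,0,0],[-0.3,-0.12,0,0,0],[-0.3,-0.17,0,0,0],[-0.3,-0.195,0,-0.03,0],[-0.3,-0.207,0.002,-0.075,0],[-0.3,-0.207,0.002,-0.124,0],[-0.3,-0.207,-0.04,-0.165,-8],[-0.3,-0.207,-0.085,-0.205,-16],[-0.3,-0.207,-0.13,-0.239,-24],[-0.3,-0.2,-0.175,-0.25,-30],[-0.3,-0.19,-0.22,-0.257,-35]])

```text
time_s: 5.2
tool_pos: [0.4638, -0.2605, 0.252]
tool_rot: [-42.3, 89.8, 24.6]
force: [0.6, 1.1, -2.6]
grip_width: 0.0597
```

```bash
python3 - <<'E'
from h import *
for p in([.508,-.351,.15],[.508,-.351,.049]): plan(p,66.8)
print(monitor.get_obs())
im,d=read_camera("top"); cv2.imwrite("pics/t2.png",cv2.resize(im[140:340,300:540,::-1],None,fx=3,fy=3))
E
```

```text
delta xyz [ 0.102  -0.0759 -0.0661] turn 0.1 jaw now 66.9 q7 97.1
delta xyz [ 0.203  -0.0757 -0.0664] turn 0.1 jaw now 66.9 q7 97.1
{'time_s': 5.2, 'qpos': array([-25.65368726,   3.95062935,  55.15923936, 100.72765139,
        -3.50097588,  76.91441458,  97.12140306]), 'joint_velocities': array([ 18.86146304,  63.38852224,  41.83657534, -27.40565967,
       -50.94623607, -10.18859289, 111.56066017]), 'effort': array([ -0.27334459, -28.79967391,   1.41939394, -31.09425545,
         1.436086  ,   0.32661203,  -2.05195315]), 'tool_pos': array([ 0.4637786 , -0.26053278,  0.25197457]), 'tool_rot': array([-42.25197283,  89.79212307,  24.64132498]), 'force': array([ 0.55730403,  1.09328433, -2.63581405]), 'wrist_torque': array([ 0.03308105, -0.05880384, -0.00146291]), 'grip_width': 0.0596574554049777}
```

View pics/t2.png

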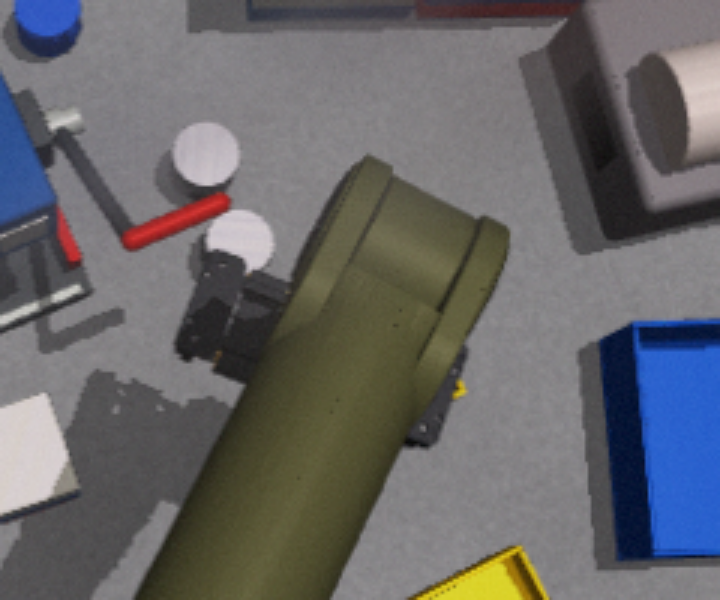

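Call:
step_arm(deltas=[[-0.3,0.03,-0.025,-0.022,0],[-0.3,0.06,-0.05,-0.044,0],[-0.3,0.08,-0.07,-0.06,0],[-0.3,0.1,-0.076,-0.066,0],[-0.3,0.1,-0.076,-0.066,0],[-0.3,0.1,-0.076,-0.066,0]])

```text
time_s: 6.0
tool_pos: [0.5077, -0.3488, 0.1523]
tool_rot: [-31.9, 89.9, 34.9]
force: [-0.7, -0.3, -0.9]
grip_width: 0.0595
```

```bash
python3 - <<'E'
from h import *
plan([.508,-.351,.049],66.8)
o=monitor.get_obs();print(o['tool_pos'],o['qpos'].round(1),o['force'])
E
```

```text
delta xyz [ 0.1033 -0.0011 -0.002 ] turn -0.0 jaw now 66.8 q7 115.3
[ 0.50768638 -0.34879161  0.15230113] [-10.3  24.6  53.9  96.3 -21.1  69.9 115.3] [-0.72145964 -0.33598601 -0.92663754]
```

Call:
step_arm(deltas=[[-0.3,0.04,-0.001,-0.001,0],[-0.3,0.075,-0.001,-0.001,0],[-0.3,0.093,-0.001,-0.001,0],[-0.3,0.1,-0.001,-0.001,0],[-0.3,0.103,-0.001,-0.001,0],[-0.3,0.104,-0.001,-0.001,0]])

```text
time_s: 6.75
tool_pos: [0.5086, -0.3514, 0.0486]
tool_rot: [-89.1, 89.9, -22.4]
force: [-0.4, 0.2, -1.8]
grip_width: 0.0594
```

Call:
step_arm(deltas=[[-0.3,0.001,0,0,0],[0.65,0.001,0,0,0],[0.65,0.001,0,0,0],[0.65,0.001,0,0,0],[0.65,0.001,0,0,0],[0.65,-0.03,0,0,0],[0.65,-0.08,0,0,0],[0.65,-0.14,0,0,0],[0.65,-0.2,0,0,0],[0.65,-0.2,0,0,0]])

```text
time_s: 8.0
tool_pos: [0.5097, -0.3533, 0.2529]
tool_rot: [-93.9, 89.5, -27.2]
force: [-0.7, 0.0, -0.3]
grip_width: 0.072
```

```bash
python3 - <<'E'
from h import *
o=monitor.get_obs();print(o['time_s'],o['tool_pos'],o['qpos'].round(1),o['force'])
im,d=read_camera("scene"); P=cloud("scene",d)
h=cv2.cvtColor(im,cv2.COLOR_RGB2HSV).astype(int)
m=(abs(P[...,0]-.508)<.06)&(abs(P[...,1]+.351)<.06)&(P[...,2]>.05)&(P[...,2]<.07)
print(m.sum(),P[m].mean(0) if m.any() else 0,P[m].std(0))
cv2.imwrite("pics/s3.png",cv2.resize(im[130:290,200:360,::-1],None,fx=3,fy=3))
# post grip: jaws along press x (21.8 deg)
for p in([.43,-.17,.27],[.44,.05,.27],[.4865,.2565,.2]): plan(p,21.8)
E
```

```text
8.0 [ 0.50967193 -0.35325143  0.25289708] [-12.2  20.4  56.7  88.9 -17.4  79.6 112.7] [-0.71361362  0.02302203 -0.29203309]
313 [ 0.51209843 -0.34670066  0.05900182] [0.0156629  0.01600825 0.00306667]
delta xyz [-0.0208  0.1441  0.136 ] turn 44.9 jaw now 66.7 q7 112.7
delta xyz [-0.0211  0.2218  0.3421] turn 44.9 jaw now 66.7 q7 112.7
delta xyz [0.0488 0.2609 0.5502] turn 44.9 jaw now 66.7 q7 112.7
```

View pics/s3.png

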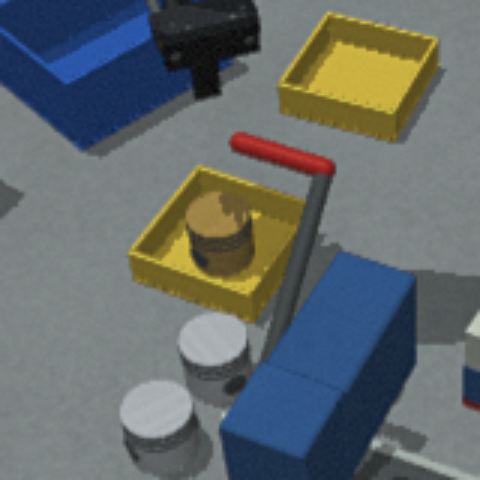

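Call:
step_arm(deltas=[[0.15,-0.01,0.036,0.034,0],[0.15,-0.02,0.072,0.068,8],[0.15,-0.02,0.108,0.102,16],[0.15,-0.02,0.144,0.136,24],[0.15,-0.02,0.162,0.184,32],[0.15,-0.02,0.18,0.232,40],[0.15,-0.02,0.2,0.285,45],[0.15,-0.02,0.22,0.335,45],[0.15,0.0,0.23,0.385,45],[0.15,0.02,0.24,0.44,45],[0.15,0.04,0.25,0.49,45],[0.15,0.05,0.258,0.535,45]])

```text
time_s: 9.55
tool_pos: [0.4805, 0.2438, 0.1943]
tool_rot: [-170.3, 89.7, -148.4]
force: [0.6, -1.2, 1.5]
grip_width: 0.0504
```

```bash
python3 - <<'E'
from h import *
o=monitor.get_obs();print(o['time_s'],o['tool_pos'],o['qpos'].round(1),o['force'])
plan([.485,.2563,.15],21.8);plan([.485,.2563,.082],21.8)
E
```

```text
9.55 [0.48054995 0.24383013 0.19429639] [-51.    6.7  23.  103.2  -2.8  70.9  -5.4] [ 0.57373887 -1.24303227  1.4857136 ]
delta xyz [0.0442 0.01   0.009 ] turn 0.0 jaw now 21.8 q7 -5.4
delta xyz [0.1122 0.01   0.0093] turn 0.0 jaw now 21.8 q7 -5.4
```

Call:
step_arm(deltas=[[0.15,0.01,0.01,0.009,0],[0.15,0.03,0.01,0.009,0],[0.15,0.045,0.01,0.009,0],[0.15,0.045,0.01,0.009,0]])

```text
time_s: 10.05
tool_pos: [0.4858, 0.2536, 0.1509]
tool_rot: [-165.0, 89.8, -143.3]
force: [-0.4, -0.2, 0.2]
grip_width: 0.0503
```

```bash
python3 - <<'E'
from h import *
o=monitor.get_obs();print(o['time_s'],o['tool_pos'],o['qpos'].round(1),o['force'])
plan([.485,.2563,.15],21.8);plan([.485,.2563,.082],21.8)
im,d=read_camera("scene"); P=cloud("scene",d)
h=cv2.cvtColor(im,cv2.COLOR_RGB2HSV).astype(int)
m=((h[...,0]<8)|(h[...,0]>172))&(h[...,1]>150)&(P[...,1]>.22)&(P[...,1]<.3)&(abs(P[...,0]-.485)<.05)&(P[...,2]>.04)
print(m.sum(),P[m].mean(0),P[m].max(0),P[m].min(0))
cv2.imwrite("pics/s4.png",cv2.resize(im[230:390,360:560,::-1],None,fx=3,fy=3))
E
```

```text
10.05 [0.4857565  0.25356094 0.15087071] [-50.9  10.   22.7 105.   -4.2  66.   -5.1] [-0.37488734 -0.20111877  0.24789126]
delta xyz [0.0009 0.0028 0.0003] turn -0.1 jaw now 21.7 q7 -5.1
delta xyz [0.0689 0.0029 0.0005] turn -0.1 jaw now 21.7 q7 -5.1
44 [0.49102419 0.25954163 0.05642582] [0.49433494 0.26515164 0.07389681] [0.48516336 0.25281556 0.04085757]
```

View pics/s4.png

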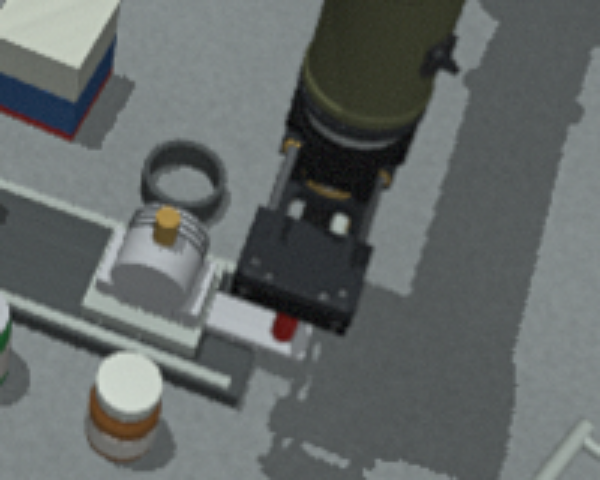

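Call:
step_arm(deltas=[[0.15,0.03,0.0015,0,0],[0.15,0.055,0.0015,0,0],[0.15,0.068,0.0015,0,0],[0.15,0.068,0.0015,0,0],[-1,0.068,0.0015,0,0],[-1,0.068,0.0015,0,0],[-1,0.068,0.0015,0,0],[-1,0.068,0.0015,0,0],[-1,0.068,0.0015,0,0]], newtons=20)

```text
time_s: 11.22
tool_pos: [0.4842, 0.2558, 0.0846]
tool_rot: [177.7, 89.7, -160.5]
force: [-5.6, -2.7, 6.4]
grip_width: 0.017
```

```bash
python3 - <<'E'
from h import *
o=monitor.get_obs();print(o['time_s'],o['tool_pos'],o['force'])
O=np.array([.6016,-.0346]);c,s=np.cos(np.radians(21.8)),np.sin(np.radians(21.8))
r=o['tool_pos'][:2]-O; print("press",r@[c,s],r@[-s,c])
t=O+.1*np.array([-s,c]); print(t); plan([*t,.082])
# shift of .214 along -ey in tool axes
plan(o['tool_pos']+.214*np.array([s,-c,0]))
E
```

```text
11.225 [0.48421859 0.25576469 0.08460848] [-5.55193115 -2.70840471  6.39384851]
press -0.0011548721196094625 0.31319118511084243
[0.56446322 0.05824858]
delta xyz [ 0.0026 -0.2132  0.0013] turn 0 jaw now 21.8 q7 -3.6
delta xyz [-0.00e+00 -2.14e-01  2.00e-04] turn 0 jaw now 21.8 q7 -3.6
```

Call:
step_arm(deltas=[[-1,0,-0.008,0,0],[-1,0,-0.025,0,0],[-1,0,-0.05,0,0],[-1,0,-0.075,0.0,0],[-1,0,-0.1,0,0],[-1,0,-0.125,0,0],[-1,0,-0.15,0,0],[-1,0,-0.175,0,0],[-1,0,-0.19,0,0],[-1,0,-0.2,0,0],[-1,0,-0.205,0,0],[-1,0,-0.205,0,0]])

```text
time_s: 12.72
tool_pos: [0.5604, 0.0656, 0.0846]
tool_rot: [158.4, 89.8, -179.9]
force: [-5.1, -1.1, 5.2]
grip_width: 0.0175
```

Call:
step_arm(deltas=[[-1,0,-0.004,0,0],[-1,0,-0.008,0,0],[-1,0,-0.01,0,0],[-1,0,-0.012,0,0],[-1,0,-0.013,0,0],[-1,0,-0.013,0,0]])

```text
time_s: 13.48
tool_pos: [0.5641, 0.0566, 0.0846]
tool_rot: [130.7, 89.6, 152.6]
force: [-8.5, 4.2, 7.5]
grip_width: 0.0174
```

```bash
python3 - <<'E'
from h import *
o=monitor.get_obs();print(o['time_s'],o['tool_pos'],o['force'])
O=np.array([.6016,-.0346]);c,s=np.cos(np.radians(21.8)),np.sin(np.radians(21.8))
r=o['tool_pos'][:2]-O; print("press",r@[c,s],r@[-s,c], "F press",o['force'][:2]@[c,s],o['force'][:2]@[-s,c])
E
```

```text
13.475 [0.56407336 0.05660599 0.08463162] [-8.47040595  4.18818849  7.45675714]
press -0.0009719836304324311 0.09861966156423811 F press -6.309293382215954 7.034309979148551
```

Call:
step_arm(deltas=[[-1,0,-0.002,0,0],[-1,0,-0.004,0,0],[-1,0,-0.006,0,0],[-1,0,-0.006,0,0]])

```text
time_s: 13.98
tool_pos: [0.5642, 0.0564, 0.0846]
tool_rot: [116.8, 89.1, 138.8]
force: [-14.3, 13.8, 12.1]
grip_width: 0.0173
```

```bash
python3 - <<'E'
from h import *
o=monitor.get_obs();print(o['time_s'],o['tool_pos'],o['force'])
O=np.array([.6016,-.0346]);c,s=np.cos(np.radians(21.8)),np.sin(np.radians(21.8))
r=o['tool_pos'][:2]-O; print("press",r@[c,s],r@[-s,c], "F press",o['force'][:2]@[c,s],o['force'][:2]@[-s,c])
E
```

```text
13.975 [0.56418981 0.05642303 0.08458555] [-14.27473649  13.80231472  12.10457052]
press -0.0009318039763339114 0.09840653434765731 F press -8.128154767326198 18.116431584596125
```

Call:
step_arm(deltas=[[-1,0,0.005,0,0],[0.15,0,0.005,0,0],[0.15,0,0.006,0,0],[0.15,0,0.006,0,0],[0.15,-0.03,0.006,0,0],[0.15,-0.07,0.006,0,0],[0.15,-0.12,0.006,0,0],[0.15,-0.17,0.006,0,0],[0.15,-0.19,0.006,0,0]])

```text
time_s: 15.1
tool_pos: [0.5686, 0.0535, 0.2782]
tool_rot: [-8.4, 89.7, 13.3]
force: [-0.0, 0.2, -0.8]
grip_width: 0.0499
```

```bash
python3 - <<'E'
from h import *
o=monitor.get_obs();print(o['time_s'],o['tool_pos'],o['qpos'].round(1),o['force'])
O=np.array([.6016,-.0346]);c,s=np.cos(np.radians(21.8)),np.sin(np.radians(21.8))
for cam in("scene","top"):
    im,d=read_camera(cam); P=cloud(cam,d);h=cv2.cvtColor(im,cv2.COLOR_RGB2HSV).astype(int)
    red=((h[...,0]<8)|(h[...,0]>172))&(h[...,1]>150)
    for n,m in(("post",red&(P[...,1]>.02)&(P[...,1]<.1)&(abs(P[...,0]-.56)<.05)&(P[...,2]>.06)&(P[...,2]<.11)),("handle",red&(P[...,2]>.24)&(P[...,0]<.65)&(P[...,1]<-.08))):
        q=P[m]
        if len(q): 
            L=(q[:,:2]-O)@np.array([[c,-s],[s,c]]); print(cam,n,len(q),q.mean(0),"press min/max",L.min(0).round(4),L.max(0).round(4),"zmax",q[:,2].max())
    if cam=="scene": cv2.imwrite("pics/s5.png",cv2.resize(im[180:380,260:480,::-1],None,fx=3,fy=3))
E
```

```text
15.1 [0.56855391 0.05348674 0.27824659] [-35.5   7.9  30.6  92.8  -4.1  80.1  17.2] [-0.04963811  0.19388089 -0.81597241]
scene post 97 [0.56847975 0.06082019 0.08647597] press min/max [-0.0068  0.093 ] [0.0105 0.1087] zmax 0.10195248569623472
scene handle 204 [ 0.56942647 -0.16385809  0.29687426] press min/max [-0.0872 -0.1483] [-0.0718 -0.0679] zmax 0.3023394232479911
top handle 247 [ 0.55680187 -0.1650293   0.33306919] press min/max [-0.3099 -0.1522] [-0.0745  0.0661] zmax 1.4096725425329244
```

View pics/s5.png

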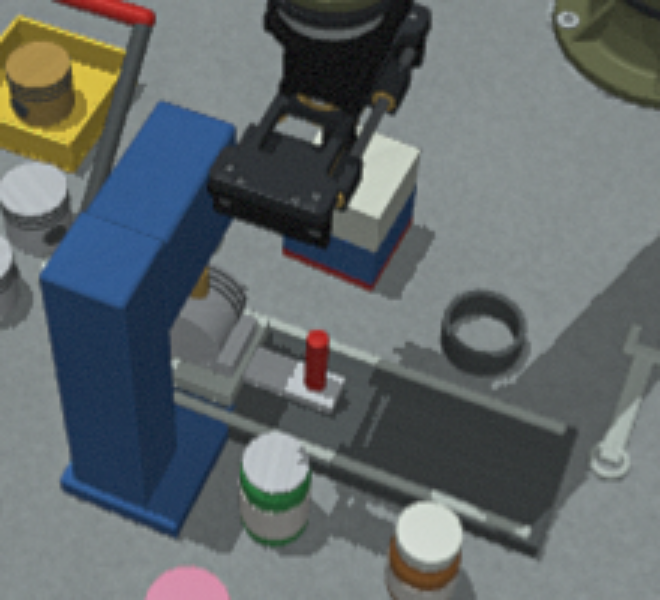

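```bash
cat > lev.py <<'E'
from h import *
O=np.array([.6016,-.0346]);c,s=np.cos(np.radians(21.8)),np.sin(np.radians(21.8))
def W(px,py,z): return np.array([*(O+px*np.array([c,s])+py*np.array([-s,c])),z])
def tcp(deg,extra=0): a=np.radians(deg); return W(.060-.2*np.cos(a),-.120,.150+.2*np.sin(a)+.027-extra)
E
python3 - <<'E'
from lev import *
plan([*monitor.get_obs()['tool_pos'][:2],.36],21.8); t=tcp(45); print(t)
plan([*t[:2],.36],21.8); plan(t+[0,0,.01])
o=monitor.get_obs();print(o['tool_pos'])
E
```

```text
delta xyz [-0.0825 -0.0001  0.0005] turn -0.1 jaw now 21.7 q7 17.3
[ 0.57056556 -0.17625557  0.31842136]
delta xyz [-0.0828 -0.2144 -0.0828] turn -0.1 jaw now 21.7 q7 17.3
delta xyz [-0.0513 -0.2143 -0.083 ] turn 0 jaw now 21.7 q7 17.3
[0.56867745 0.0536646  0.27747141]
```

Call:
step_arm(deltas=[[-1,-0.03,0,0,0],[-1,-0.075,0,0,0],[-1,-0.083,0,0,0],[-1,-0.083,-0.05,-0.02,0],[-1,-0.083,-0.1,-0.04,0],[-1,-0.083,-0.15,-0.06,0],[-1,-0.083,-0.19,-0.075,0],[-1,-0.083,-0.214,-0.083,0],[-1,-0.083,-0.214,-0.083,0],[-1,-0.083,-0.214,-0.083,0]])

```text
time_s: 16.45
tool_pos: [0.5692, -0.1739, 0.3562]
tool_rot: [124.7, 89.9, 146.5]
force: [-0.3, 0.2, -0.1]
grip_width: 0.0002
```

```bash
python3 - <<'E'
from lev import *
o=monitor.get_obs();print(o['time_s'],o['tool_pos'],o['qpos'].round(1),o['force'],o['grip_width'])
for a in(45,38,31,24,17,10,3,-6.6): print(a); plan(tcp(a))
im,d=read_camera("scene"); cv2.imwrite("pics/s6.png",cv2.resize(im[120:280,220:420,::-1],None,fx=3,fy=3))
E
```

```text
16.45 [ 0.56919204 -0.17394578  0.35621486] [-19.4  11.5  40.6  81.6  -7.5  89.8  42.4] [-0.28905012  0.15972778 -0.10312719] 0.00021814969194623994
45
delta xyz [ 0.0378 -0.0027  0.0005] turn 0 jaw now 21.8 q7 42.4
38
delta xyz [ 0.0561 -0.0028 -0.0157] turn 0 jaw now 21.8 q7 42.4
31
delta xyz [ 0.0762 -0.0028 -0.0295] turn 0 jaw now 21.8 q7 42.4
24
delta xyz [ 0.0979 -0.0028 -0.0407] turn 0 jaw now 21.8 q7 42.4
17
delta xyz [ 0.1208 -0.0029 -0.0493] turn 0 jaw now 21.8 q7 42.4
10
delta xyz [ 0.1446 -0.0029 -0.0549] turn 0 jaw now 21.8 q7 42.4
3
delta xyz [ 0.1688 -0.0029 -0.0577] turn 0 jaw now 21.8 q7 42.4
-6.6
delta xyz [ 0.2023 -0.003  -0.0566] turn 0 jaw now 21.8 q7 42.4
```

View pics/s6.png

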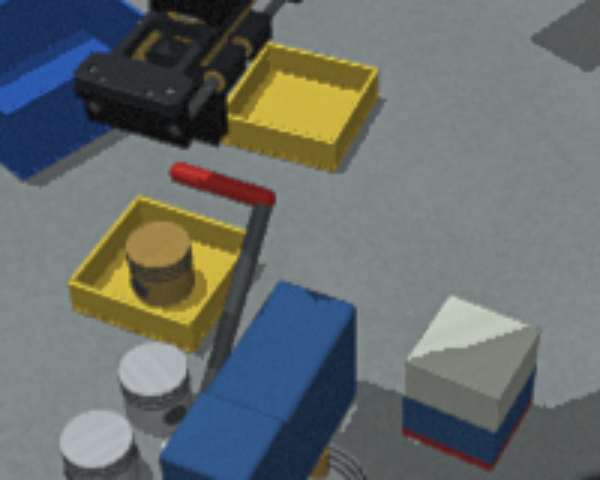

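Call:
step_arm(deltas=[[-1,0.025,-0.001,0,0],[-1,0.037,-0.001,0,0],[-1,0.047,-0.001,-0.008,0],[-1,0.06,-0.001,-0.017,0],[-1,0.08,-0.001,-0.03,0],[-1,0.1,-0.001,-0.041,0],[-1,0.123,-0.001,-0.049,0],[-1,0.147,-0.001,-0.055,0],[-1,0.172,-0.001,-0.058,0],[-1,0.195,-0.001,-0.057,0],[-1,0.206,-0.001,-0.057,0],[-1,0.206,-0.001,-0.057,0]])

```text
time_s: 18.0
tool_pos: [0.5154, -0.1981, 0.1542]
tool_rot: [136.2, 89.8, 158.0]
force: [-10.6, 0.7, 19.0]
grip_width: 0.0003
```

```bash
python3 - <<'E'
from lev import *
o=monitor.get_obs();print(o['time_s'],o['tool_pos'],o['qpos'].round(1),o['force'])
plan(tcp(-6.6))
im,d=read_camera("scene"); P=cloud("scene",d);h=cv2.cvtColor(im,cv2.COLOR_RGB2HSV).astype(int)
red=((h[...,0]<8)|(h[...,0]>172))&(h[...,1]>150)&(P[...,2]>.1)&(P[...,2]<.32)&(P[...,0]<.65)&(P[...,0]>.45)&(P[...,1]<-.08)&(P[...,1]>-.25)
q=P[red]; L=(q[:,:2]-O)@np.array([[c,-s],[s,c]]); print(len(q),q.mean(0),L.min(0),L.max(0),q[:,2].max())
E
```

```text
18.0 [ 0.51539405 -0.19807278  0.15421911] [-17.9  11.8  40.7 104.7  -8.4  66.6  47.3] [-10.62817671   0.74228209  19.00889332]
delta xyz [ 0.0002 -0.0002  0.0021] turn 0 jaw now 21.7 q7 47.3
29 [ 0.52168105 -0.18707518  0.13579154] [-0.14326557 -0.12362954] [-0.05651642 -0.08099015] 0.22498823494260245
```

Call:
step_arm(deltas=[[-1,-0.011,0,0.001,0],[-1,-0.034,0,-0.001,0],[-1,-0.059,0,0.002,0],[-1,-0.083,0,0.008,0],[-1,-0.106,0,0.016,0],[-1,-0.126,0,0.027,0],[-1,-0.146,0,0.04,0],[-1,-0.165,0,0.054,0],[-1,-0.183,0,0.057,0],[-1,-0.183,0,0.057,0],[-1,-0.183,0,0.057,0]])

```text
time_s: 19.42
tool_pos: [0.5692, -0.1761, 0.3338]
tool_rot: [128.1, 89.9, 149.9]
force: [0.6, -0.3, -0.6]
grip_width: 0.0007
```

```bash
cat > chk.py <<'E'
from lev import *
o=monitor.get_obs();print(o['time_s'],o['tool_pos'],o['force'])
plan(tcp(45))
for cam in("scene","top"):
    im,d=read_camera(cam); P=cloud(cam,d);h=cv2.cvtColor(im,cv2.COLOR_RGB2HSV).astype(int)
    red=((h[...,0]<8)|(h[...,0]>172))&(h[...,1]>150)&(P[...,2]>.1)&(P[...,2]<.32)&(P[...,0]<.65)&(P[...,0]>.45)&(P[...,1]<-.08)&(P[...,1]>-.25)
    q=P[red]
    if len(q): L=(q[:,:2]-O)@np.array([[c,-s],[s,c]]); print(cam,"handle",len(q),q.mean(0).round(3),L.min(0).round(3),L.max(0).round(3),q[:,2].max())
    if cam=="scene":
        br=(h[...,0]>8)&(h[...,0]<28)&(h[...,1]>110)&(np.hypot(P[...,0]-O[0],P[...,1]-O[1])<.03)&(P[...,2]>.08)&(P[...,2]<.15)
        q=P[br]; print("brass",len(q),(q.mean(0),q[:,2].max(),q[:,2].min()) if len(q) else 0)
E
python3 chk.py
```

```text
19.425 [ 0.56924012 -0.17608476  0.33381163] [ 0.58025175 -0.3442527  -0.56590874]
delta xyz [ 0.0154 -0.0007  0.0012] turn 0 jaw now 21.8 q7 42.7
scene handle 180 [ 0.569 -0.161  0.296] [-0.087 -0.148] [-0.072 -0.068] 0.3018437604138179
brass 23 (array([ 0.60452114, -0.02741115,  0.1176088 ]), np.float64(0.12998966485308183), np.float64(0.10656795205941505))
top handle 2 [ 0.589 -0.083  0.239] [-0.03 -0.04] [-0.029 -0.04 ] 0.2456712037159805
```

Call:
step_arm(deltas=[[-1,0.014,0,0,0],[-1,0.024,0,-0.008,0],[-1,0.037,0,-0.017,0],[-1,0.057,0,-0.03,0],[-1,0.077,0,-0.041,0],[-1,0.1,0,-0.049,0],[-1,0.124,0,-0.055,0],[-1,0.149,0,-0.058,0],[-1,0.172,0,-0.057,0],[-1,0.185,0,-0.057,0],[-1,0.185,0,-0.057,0]])

```text
time_s: 20.9
tool_pos: [0.5143, -0.1995, 0.1539]
tool_rot: [130.9, 89.8, 152.5]
force: [-17.2, 3.3, 37.7]
grip_width: 0.0001
```

Call:
step_arm(deltas=[[-1,-0.011,0,0.001,0],[-1,-0.034,0,-0.001,0],[-1,-0.059,0,0.002,0],[-1,-0.083,0,0.008,0],[-1,-0.106,0,0.016,0],[-1,-0.126,0,0.027,0],[-1,-0.146,0,0.04,0],[-1,-0.165,0,0.054,0],[-1,-0.185,0,0.057,0],[-1,-0.185,0,0.057,0],[-1,-0.185,0,0.057,0]])

```text
time_s: 22.28
tool_pos: [0.5688, -0.1765, 0.333]
tool_rot: [142.8, 89.9, 164.5]
force: [0.9, -0.4, -0.5]
grip_width: 0.0005
```

```bash
python3 chk.py
```

```text
22.275 [ 0.56882665 -0.17650487  0.33302558] [ 0.89627728 -0.36017578 -0.52002492]
delta xyz [ 0.0146 -0.0004  0.0017] turn 0 jaw now 21.7 q7 42.7
scene handle 179 [ 0.569 -0.161  0.297] [-0.086 -0.147] [-0.072 -0.068] 0.30209007853206316
brass 17 (array([ 0.60489134, -0.02774106,  0.11433836]), np.float64(0.12254782038210033), np.float64(0.10695811275250855))
top handle 2 [ 0.589 -0.083  0.238] [-0.029 -0.04 ] [-0.029 -0.04 ] 0.24323808851962636
```

Call:
step_arm(deltas=[[-1,0.014,0,0,0],[-1,0.024,0,-0.008,0],[-1,0.037,0,-0.017,0],[-1,0.057,0,-0.03,0],[-1,0.077,0,-0.041,0],[-1,0.1,0,-0.049,0],[-1,0.124,0,-0.055,0],[-1,0.149,0,-0.058,0],[-1,0.172,0,-0.057,0],[-1,0.182,0,-0.057,0],[-1,0.182,0,-0.057,0]])

```text
time_s: 23.75
tool_pos: [0.5142, -0.1992, 0.1542]
tool_rot: [152.7, 89.8, 174.3]
force: [-11.5, 0.6, 20.0]
grip_width: 0.0006
```

Call:
step_arm(deltas=[[-1,-0.009,0,0.001,0],[-1,-0.032,0,-0.001,0],[-1,-0.057,0,0.002,0],[-1,-0.081,0,0.008,0],[-1,-0.104,0,0.016,0],[-1,-0.124,0,0.027,0],[-1,-0.144,0,0.04,0],[-1,-0.163,0,0.054,0],[-1,-0.182,0,0.057,0],[-1,-0.182,0,0.057,0],[-1,-0.182,0,0.057,0]])

```text
time_s: 25.12
tool_pos: [0.5689, -0.1764, 0.3332]
tool_rot: [137.7, 89.9, 159.5]
force: [-0.0, -0.5, -0.6]
grip_width: 0.0007
```

```bash
python3 chk.py
```

```text
25.125 [ 0.56891247 -0.17642351  0.33319109] [-0.04037034 -0.47927308 -0.56989562]
delta xyz [ 0.0148 -0.0005  0.0016] turn 0 jaw now 21.7 q7 42.8
scene handle 178 [ 0.569 -0.161  0.297] [-0.085 -0.148] [-0.072 -0.068] 0.30224924356868976
brass 10 (array([ 0.60529186, -0.02841107,  0.11086509]), np.float64(0.11276597553351464), np.float64(0.10926279876009204))
top handle 2 [ 0.589 -0.083  0.24 ] [-0.03 -0.04] [-0.03 -0.04] 0.24475696466947428
```

Call:
step_arm(deltas=[[-1,0.014,0,0,0],[-1,0.024,0,-0.008,0],[-1,0.037,0,-0.017,0],[-1,0.057,0,-0.03,0],[-1,0.077,0,-0.041,0],[-1,0.1,0,-0.049,0],[-1,0.124,0,-0.055,0],[-1,0.149,0,-0.058,0],[-1,0.172,0,-0.057,0],[-1,0.182,0,-0.057,0],[-1,0.182,0,-0.057,0]])

```text
time_s: 26.6
tool_pos: [0.5142, -0.1992, 0.1542]
tool_rot: [152.2, 89.8, 173.9]
force: [-12.1, -0.2, 20.6]
grip_width: 0.0006
```

Call:
step_arm(deltas=[[-1,-0.009,0,0.001,0],[-1,-0.032,0,-0.001,0],[-1,-0.057,0,0.002,0],[-1,-0.081,0,0.008,0],[-1,-0.104,0,0.016,0],[-1,-0.124,0,0.027,0],[-1,-0.144,0,0.04,0],[-1,-0.163,0,0.054,0],[-1,-0.19,0,0.057,0],[-1,-0.21,0,0.057,0],[-1,-0.21,0,0.057,0]])

```text
time_s: 27.98
tool_pos: [0.5701, -0.1765, 0.363]
tool_rot: [-27.3, 89.9, -5.5]
force: [0.2, -0.9, -1.0]
grip_width: 0.0003
```

```bash
python3 chk.py; python3 - <<'E'
from h import *
im,d=read_camera("scene"); cv2.imwrite("pics/s7.png",cv2.resize(im[130:370,200:500,::-1],None,fx=2.5,fy=2.5)); cv2.imwrite("pics/s7b.png",cv2.resize(im[250:330,300:400,::-1],None,fx=7,fy=7,interpolation=cv2.INTER_CUBIC))
E
```

```text
27.975 [ 0.5700901  -0.17654006  0.36297107] [ 0.22285731 -0.90273022 -0.98623194]
delta xyz [0.0446 0.0001 0.0005] turn 0 jaw now 21.8 q7 42.7
scene handle 198 [ 0.57  -0.164  0.297] [-0.085 -0.15 ] [-0.071 -0.068] 0.3017920160486327
brass 0 0
top handle 2 [ 0.589 -0.083  0.239] [-0.03 -0.04] [-0.029 -0.04 ] 0.24284166392548512
```

View pics/s7.png

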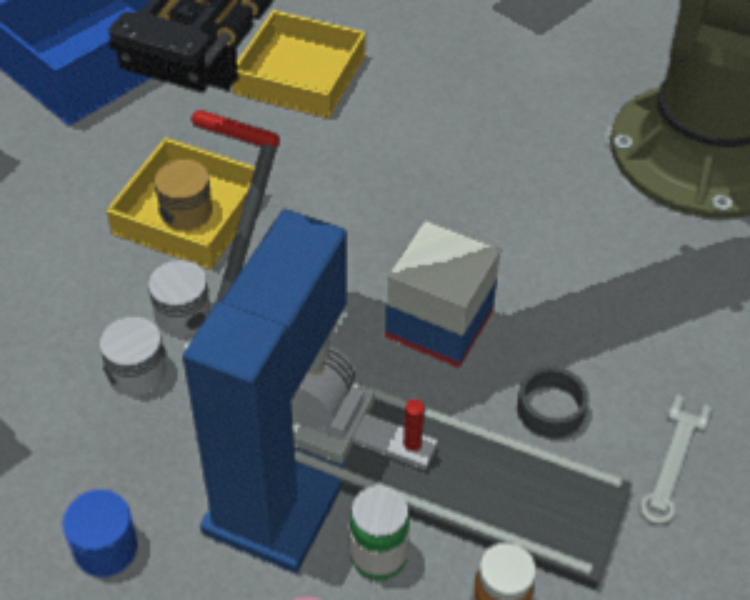

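View pics/s7b.png

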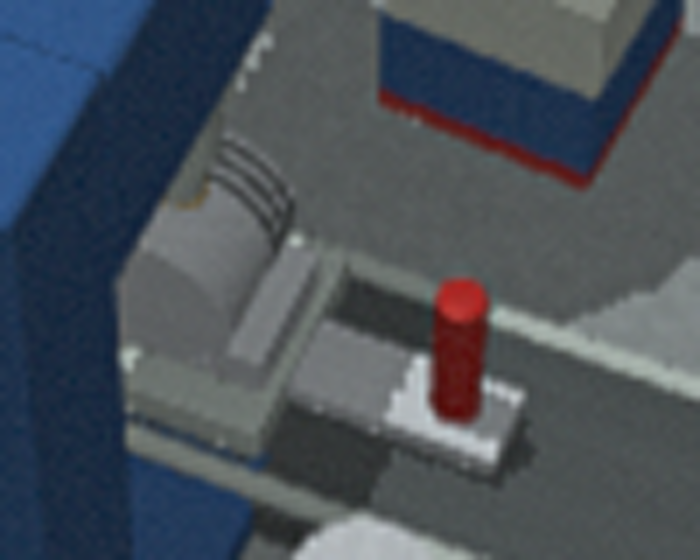

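The two crops show the ram down on the piston at about (190,190) in the close-up, with only a thin brass rim left. The lever is up, the post is still at the stop, the brass piston stands in the left tray, and the bystanders have not moved.

```bash
python3 -c "
from cell import env
print(env.sign_off())"
```

```text
the job is handed in; nothing more can be done
None
```

The job is done and handed in at about 28 s of the 72 s allowed.

- **Stray piston:** the brass piston stands upright in the left yellow tray. Depth put its top at z 59 mm against 60 mm expected, roughly centred.
- **Carriage:** I slid it by the post until it stopped moving. The push rose to 18 N with no further travel, and the post was at press y 98 mm against 100 mm expected.
- **Lever:** I made four full strokes. At the bottom of each, the TCP was at z 154 mm, the height I had worked out for a fully down lever. The handle was back at its starting height after each one.
- **Pin:** the top of the visible brass fell from 130 to 123 to 113 mm over the first three strokes. After the fourth no brass was detected above the piston, and the close-up showed only a thin flush rim.

**Other readings:**
- On the second stroke the fingertips pressed up to 38 N vertically (about 41 N in all) at the lever's end stop. I eased the later strokes back to about 20 N vertically.
- The top camera could not see the handle under the arm, so the lever and pin checks rest on the scene camera alone.
- The bystanders looked undisturbed in the last picture.

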